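# Hold a new drawer front onto its dowels while it is screwed on

## Robot

A 6-joint arm with a two-finger parallel gripper is mounted at the origin on a cart in front of the work surface, level with it; the furniture and walls round the work are solid. World frame = base frame: x ahead of the robot, y to its left, z up, the work surface at z = 0. Lengths are in mm, angles in rad, forces in N, time in s.
With the tool pointing down it reaches from about 350 to 725 mm from the base axis. Payload 4.3 kg.
Tool frame: the origin (TCP) lies at the very end of the fingers, on their centre line; the grasp point (between the pads) lies 19 mm behind it (r.grip_point_offset is the distance from the TCP to the grasp point, in mm); z points along the fingers, y is the line along which they close (so a half turn about z gives the same grasp; the last joint's range is limited). The gripper opens to 85 mm and grips with 20 to 120 N. Pads are 22 mm wide; open, the fingers measure 114 mm over their backs; the gripper's body (76 mm by 85 mm) begins 54 mm behind the grasp point. The pads swing forward as they close: fully open they stand 13 mm farther back than shut.
Start: joints at [1.171, 0.377, 0.081, 1.274, 0, 1.46], TCP at [164.319, 551.059, 231.329] pointing down, gripper open.
Joint ranges: [-2.72, 2.72], [-0.84, 1.66], [-1.02, 1.22], [-1.77, 2.12], [-1.37, 1.28], [-3.14, 3.14]. Speed limits (rad/s): [2.57, 2.57, 3.14, 3.14, 3.14, 3.14].

## Interface

Orientations are given as a 3x3 rotation matrix whose columns are the frame's x, y, z axes.
In Python, from plant import r gives the robot as it stands.
- The arm moves only by the tool play_rows, never from a script. Its argument "targets" is text: rows parted by semicolons, each of 6 numbers parted by spaces: the shift along the world's x, y, z in mm, then the turn, a rotation vector about the world's x, y, z in rad. A call has exactly 10 rows; each row is the pose to reach, as a shift and turn from the pose commanded when the call began; what a row does not reach only later rows make up. A row lasts 1/12 s, in which the tool goes at most 41.7 mm and 7.16 degrees, less where a joint would pass 70% of its speed; a pose out of reach is approached as far as the arm can. A call with a gripper value outside its range is refused whole. "hand" is the finger opening in mm, from 0 to 85.4, set as the call begins (left out, the last holds). The fingers move at their own pace and stop on an object; "grip_force" is the grip in N (left out, the last holds). Time passes only in rows, so rows that repeat a pose let the fingers close, or fill a call up. It gives the time, the measured TCP pose, the force, the opening and the grip force at its end, in the units of the state.
- r.state(): the state, without advancing time (a new reading comes with each control period).
- r.read_camera(name): name is "scene" or "top"; returns (picture, depth): 480x640x3 uint8, red, green, blue; 480x640 float32, mm along the optical axis (not along the pixel's ray), 0 where there is no reading.
- r.get_calibration(name): a dict with "K" (3x3 intrinsics, pixels), "distortion" ([k1, k2, p1, p2, k3] as OpenCV has them; the pictures are not rectified), "R" (3x3) and "t" (3): a world point X has camera coordinates R X + t. Camera axes: x right, y down, z forward; pixel columns grow to the right and rows downward; lengths in mm; the calibration is good to about 2 mm. A picture is of the moment at which its call begins. get_calibration takes no time and is no camera call.
- r.sign_off(): hands the job in; it is judged then, once.
The state is a dict: "t": time; "qpos": joint angles; "joint_velocities": joint speeds; "effort": joint torques, N m; "tcp_pos": TCP position; "ee_rot": TCP orientation; "contact_force": force on the tool from outside, world axes, zero at the start; "wrist_torque": the same for the moment, N m; "finger_gap": finger opening in mm; "finger_force": force on a finger pad.
Only numpy, scipy, OpenCV 4.12 (cv2) and the standard library are available. Lean on these libraries where they do the work, as an engineer would, in place of code of your own. Each camera call takes 0.05 s, during which the arm holds its last target. There are 200 camera calls.

## Task

Be my third hand: take the white drawer front that leans on the carton, stand it upright on its long lower edge in front of the plywood drawer box, and slide it back so that the two dowels enter the holes in its rear face and it sits flat against the box, still standing on the worktop. Then keep it pressed against the box with a steady push of about 12 N and finish like that, still holding and pushing, so that I can drive the screws from inside; leave the other things where they are.

Things in the scene. Friction and masses are not known exactly. Their poses are not given: they have to be found in the camera images.
- front: White drawer front, a plain slab 16 thick (x), 200 wide (y), 140 high (z), 0.23 to 0.43 kg. Origin: middle of its underside (the long thin edge to stand on); z up the slab, x towards its rear face. It starts leaning on the carton, 22 deg from upright: face (-x) on the carton's upper edge, rear to the open, 62 of the slab free above that edge. Pinch the top edge.
- front_top (a point): Middle of the drawer front's top edge: 140 up its z axis from its origin, in the middle of its 16 mm thickness. Carries the slab's axes. The rear face (8 from the middle, on the +x side) has two blind bores 15 wide, 12 deep, 80 below the top edge (60 above the underside), at y=-55 and +55.
- drawer: Open plywood drawer box on two 20 mm battens, fixed. Box 180 deep (x), 170 wide (y), its top 98 above the worktop, walls 12. Origin: on the worktop below the middle of its near face, z up, x into the box. That flat face (x=0, z=20 to 98) takes the front; on it two dowels 8 thick stand out 10 (to x=-10), with round ends, at y=-55 and +55, z=60.
- seat (a point): Where the front's origin lies when it is home: on the worktop, 8 before the box's origin (x=-8 in the box's axes, which it carries). The front's axes are then those of the box: its z up, its x along the box's +x. Push along +x. Box and dowels are rigid; the holes leave 3.5 mm play all round. The first 60 inside the box are empty; stone slab and tins behind.
- carton: Plain taped cardboard carton that the drawer front leans on, fixed: 120 deep (x), 200 wide (y), 72 high. Origin: on the worktop below the middle of its far long face; x points out of that face, towards the front's foot. Carton and drawer box may swap places, left and right. A wall cabinet hangs 0.5 m up behind the right-hand place: lift and carry on the robot's side.
- screw_dish: Small white dish with screws, 60 across, 20 high, between the carton and the drawer. Bystander.
- screwdriver: Screwdriver lying to the right. Bystander.
- kitchen_timer: Red and white kitchen timer, 62 across, 48 high, to the right. Bystander.
- mug: White mug with grey dots, 91 high, to the left. Bystander.
- shaker: Salt shaker, 44 across, 90 high, behind, between the carton and the drawer. Bystander.
- garlic: Garlic bulb, 56 across, to the right. Bystander.

How it is judged (in metres and radians):
On the way, in this order (a step that is already met when the one before it is completed fails the run):
1. the drawer front is taken off the carton and turned upright, not yet touching the drawer box (angle between front's own z axis and vertical below 0.08 rad and contact force between front and carton below 0.1 N and contact force between front and drawer below 0.1 N), for 0.2 s.
2. the front is slid home: the dowels are in its holes and it stands flat against the box (x of front in the frame of seat between -0.004 and 0.003 m and x of front_top in the frame of seat between -0.005 and 0.005 m and y of front in the frame of seat between -0.005 and 0.005 m and z of front in the frame of seat between -0.003 and 0.0035 m and angle between the x axis of front and the x axis of drawer, either way round below 0.05 rad), for 0.2 s.
At the end, for the whole second after the job is handed in: the front sits home on the dowels: standing upright on the worktop (within 3 mm), flat against the box (gap under 4 mm at its foot, 5 mm at its top edge, turned by under 0.05 rad), sideways within 5 mm; it is pressed against the box with 6 to 20 N, the fingers touch and press it, and it is still (all of step 2 and contact force between front and drawer between 6 and 20 N and contact force between the fingers and front above 3 N and linear speed of front below 0.01 m/s); the arm keeps its last pose, push and grip.
It fails at once if a bystander is moved by more than 30 mm (distance of any of screw_dish, screwdriver, kitchen_timer, mug, shaker, garlic from where it was at the start of the episode above 0.03 m).
It also fails if it takes over 58 s, if anything falls off the work surface, if the arm or the gripper's body presses on something with over 40 N, if the wrist force passes 120 N, or if a joint passes its speed limit or range.

## Working session

There is one attempt and no reset: what is moved stays moved. The work goes in short steps, Python scripts to look and compute and a tool call to move; the robot and the scene stay as the last step left them, time stands still between calls to the robot, and variables do not carry over. Pictures are saved under pics/ and viewed, at most 10 in all, crops included, and the job is handed in when it is done.

Besides the shell and the picture viewer there is one more tool, called after "Emit:" as a command line: name --argument value ..., lists and objects as JSON in quotes. play_rows: Moves the arm, as the interface text tells. Its arguments: {"type":"object","properties":{"targets":{"type":"string"},"hand":{"type":"number"},"grip_force":{"type":"number"}},"required":["targets"]}

```bash
mkdir -p pics; python3 - <<'E'
from plant import r
import cv2,numpy as np
for n in("scene","top"):
    p,d=r.read_camera(n); cv2.imwrite(f"pics/{n}0.png",p[:,:,::-1]); np.savez(f"{n}0.npz",p=p,d=d)
    c=r.get_calibration(n); print(n,c["K"],c["distortion"],c["R"],c["t"],(d>0).mean())
print(r.state())
E
```

```text
scene [[476.99142496   0.         328.0517918 ]
 [  0.         476.99142496 235.1174033 ]
 [  0.           0.           1.        ]] [-0.06075235  0.          0.          0.          0.        ] [[ 0.58825768 -0.80865846  0.004939  ]
 [-0.56963192 -0.41869776 -0.70725643]
 [ 0.57399685  0.41323561 -0.70693985]] [-266.3350122   323.92333145 1112.84640603] 0.9755110677083333
top [[488.5484926    0.         321.82137953]
 [  0.         488.5484926  245.31040958]
 [  0.           0.           1.        ]] [-0.03754941  0.          0.          0.          0.        ] [[-0.01120305 -0.99976705  0.0184484 ]
 [-0.98420909  0.00776555 -0.17683937]
 [ 0.17665492 -0.02013823 -0.98406681]] [ -21.48863961  449.72029257 1238.24496229] 0.9960221354166666
{'t': 0.1, 'qpos': array([1.17068407e+00, 3.78030290e-01, 7.97826137e-02, 1.27442466e+00,
       1.43716981e-05, 1.46053041e+00]), 'joint_velocities': array([ 0.00119647, -0.00141802,  0.00370931,  0.0003477 ,  0.00125474,
        0.00108371]), 'effort': array([ 1.02547827e-03, -4.64693105e+01,  2.70582354e+01,  1.20787625e-02,
       -2.15772575e-04,  2.34845935e-06]), 'tcp_pos': array([164.07791357, 550.47777105, 230.4402792 ]), 'ee_rot': array([[-9.58287717e-01,  2.85804300e-01, -7.43981084e-04],
       [ 2.85805183e-01,  9.58286195e-01, -1.72223439e-03],
       [ 2.20724809e-04, -1.86302971e-03, -9.99998240e-01]]), 'contact_force': array([-0.05170839,  0.25244397,  0.39883745]), 'wrist_torque': array([0.0184346 , 0.00920083, 0.00309456]), 'finger_force': 0.0, 'finger_gap': 85.2108869642708}
```

View pics/scene0.png

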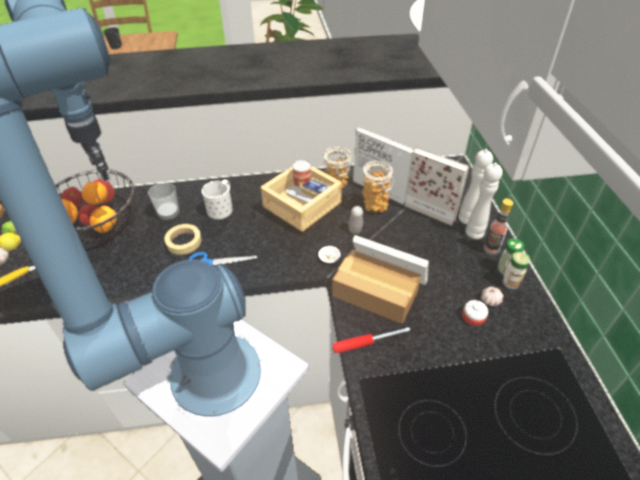

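View pics/top0.png

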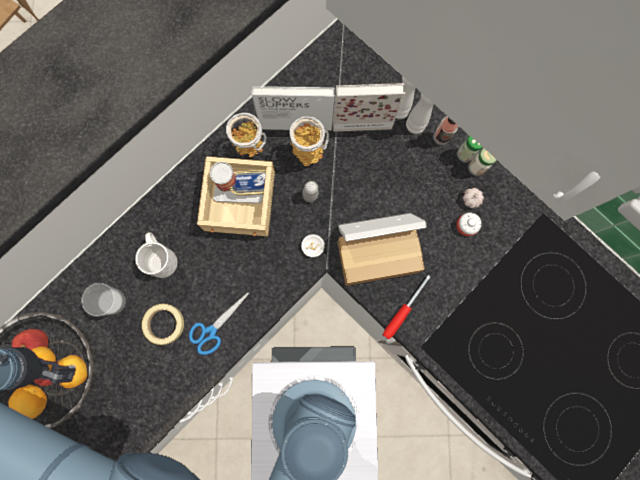

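The box is at left (top view about 200–273, 157–236) and the carton at right (340–425, 232–283). The white slab leans on the carton's far side (340–425, 215–240).

```bash
cat > h.py <<'E'
import numpy as np,cv2
from plant import r
def cloud(n,d):
    c=r.get_calibration(n);h,w=d.shape
    uv=np.stack(np.meshgrid(np.arange(w),np.arange(h)),-1).reshape(-1,1,2).astype(np.float64)
    q=cv2.undistortPoints(uv,np.array(c["K"]),np.array(c["distortion"])).reshape(h,w,2)
    P=np.dstack([q*d[...,None],d])
    return (P-np.array(c["t"]))@np.array(c["R"])
def rect(X):
    (cx,cy),(a,b),an=cv2.minAreaRect(X[:,:2].astype(np.float32)); return np.round([cx,cy,a,b,an],2)
E
python3 - <<'E'
from h import *
for n,b1,b2 in(("top",(195,150,280,242),(332,208,432,290)),("scene",(255,160,350,232),(328,232,436,325))):
    f=np.load(n+"0.npz");p,d=f["p"],f["d"];W=cloud(n,d)
    def roi(b): return W[b[1]:b[3],b[0]:b[2]].reshape(-1,3),p[b[1]:b[3],b[0]:b[2]].reshape(-1,3).astype(int)
    X,c=roi(b1); print(n,"table z",np.median(X[X[:,2]<10][:,2]))
    wood=(c[:,0]-c[:,2]>25)
    s=wood&(abs(X[:,2]-98)<5); print(" box",s.sum(),rect(X[s]),np.median(X[s],0))
    X,c=roi(b2); wood=(c[:,0]-c[:,2]>25)
    s=wood&(abs(X[:,2]-72)<5); print(" carton",s.sum(),rect(X[s]),np.median(X[s],0))
    s=~wood&(X[:,2]>20)&(c.min(1)>110); print(" slab",s.sum(),X[s].min(0),X[s].max(0))
    t=s&(X[:,2]>127); print(" slabtop",t.sum(),rect(X[t]),X[t].mean(0))
    cc=X[s]
    for k in range(3):
        m=cc.mean(0);u,sv,v=np.linalg.svd(cc-m,full_matrices=False);nn=v[2];e=(cc-m)@nn;cc=cc[abs(e)<4]
    print(" plane",nn*np.sign(nn[2]),m,len(cc))
E
python3 - <<'E'
import cv2
a=cv2.imread("pics/top0.png");b=cv2.imread("pics/scene0.png")
import numpy as np
o=np.vstack([np.hstack([cv2.resize(a[145:245,190:290],(400,300)),cv2.resize(a[200:300,330:430],(400,300))]),np.hstack([cv2.resize(b[155:235,250:350],(400,300)),cv2.resize(b[230:325,325:440],(400,300))])])
cv2.imwrite("pics/crop.png",o)
E
```

```text
top table z 0.7329395666614658
 box 1223 [577.45 195.4  169.46 182.24  84.74] [577.58773794 196.1033089   98.31138729]
 carton 3068 [ 421.76 -175.39  120.29  201.34    9.31] [ 414.99551231 -174.64720975   73.04316238]
 slab 1280 [ 223.63600273 -297.55372433   20.04646545] [ 5.36141187e+02 -3.99040103e-02  1.29844046e+03]
 slabtop 583 [ 398.05 -100.57  122.53  383.54   42.33] [ 466.42801629 -176.57060211  143.507056  ]
 plane [0.90967035 0.14386112 0.38962011] [ 478.79255646 -170.71530774  122.56603774] 328
scene table z -2.4168136618711458
 box 559 [623.61 188.07 173.68 276.61  85.7 ] [578.89906551 172.40902791  95.54814259]
 carton 2678 [ 422.18 -177.19  125.89  198.84    9.18] [ 419.46008361 -182.69157486   70.54390391]
 slab 1094 [-297.57964125 -539.6158539    20.06219496] [ 533.14466422   14.35637781 1017.12775703]
 slabtop 431 [ 129.03 -388.69  885.33  187.88   31.46] [ 452.91964553 -191.0956838   149.48074052]
 plane [0.90548772 0.13932614 0.40084936] [ 465.50081007 -185.12615671  118.44188867] 253
```

View pics/crop.png

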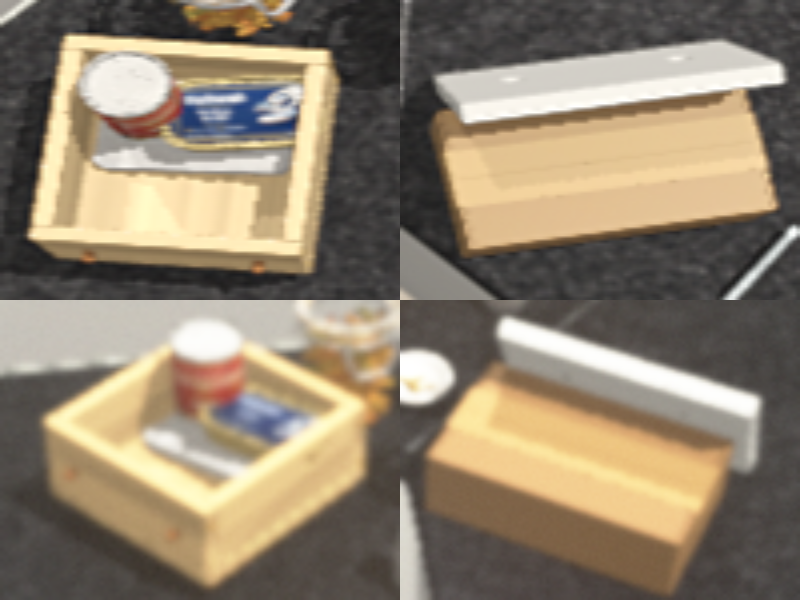

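The crops show the slab's two bores facing away from the robot. The dowels are on the box's near face, towards the robot. Next I refine the slab's lateral position and its yaw.

```bash
cat >> h.py <<'E'
from scipy.spatial.transform import Rotation as Ro
def axes(yaw,tilt):  # slab axes; tilt>0: top leans to -x. returns slab R, tool R (y=slab x, z=-slab z)
    S=Ro.from_euler("zy",[yaw,-tilt],degrees=True).as_matrix()
    T=np.column_stack([S[:,1],S[:,0],-S[:,2]]); return S,T
def rel(p,R,cp,cR):
    return np.round(np.r_[np.array(p)-cp,Ro.from_matrix(R@cR.T).as_rotvec()],3)
E
python3 - <<'E'
from h import *
f=np.load("top0.npz");W=cloud("top",f["d"]);c=f["p"].astype(int)
b=(332,208,432,250);X=W[b[1]:b[3],b[0]:b[2]].reshape(-1,3);k=c[b[1]:b[3],b[0]:b[2]].reshape(-1,3)
m=(k[:,0]-k[:,2]<25)&(k.min(1)>110)&(X[:,2]>85)&(X[:,2]<145);X=X[m]
S,T=axes(9.1,22); ft=np.array([465.4,-168.3,132.5])
L=(X-ft)@S
print(len(L),np.percentile(L,[0,1,3,50,97,99,100],axis=0).round(1))
for z in (-10,-25,-40):
    q=L[abs(L[:,2]-z)<8]; print(z,len(q),q.min(0),q.max(0),np.median(q[:,0]))
tp=L[(L[:,2]>-3)]; print("top",len(tp),tp.min(0),tp.max(0)); 
q=L[abs(L[:,0]-8)<4];print("yaw err",np.degrees(np.polyfit(q[:,1],q[:,0],1)[0]))
# box yaw from both masks: front rim edge line
b=(195,150,280,242);X=W[b[1]:b[3],b[0]:b[2]].reshape(-1,3);X=X[abs(X[:,2]-98)<5]
B=Ro.from_euler("z",-5.3,degrees=True).as_matrix();L=(X-[577.5,195.4,0])@B
for lo in range(-80,80,20):
    q=L[(L[:,1]>lo)&(L[:,1]<lo+20)]; print(lo,q[:,0].min().round(1),q[:,0].max().round(1))
print("y",[(L[(L[:,0]>a)&(L[:,0]<a+30)][:,1].min().round(1),L[(L[:,0]>a)&(L[:,0]<a+30)][:,1].max().round(1)) for a in range(-90,90,30)])
s=r.state(); cp=np.array([164.319,551.059,231.329])
for t,dd in((0,0),(22,-34),(22,60)):
    S,T=axes(9.1,t);print(t,rel(ft+S[:,2]*dd,T,cp,s["ee_rot"]))
E
```

```text
868 [[  -7.9 -111.4  -59.6]
 [  -7.  -108.7  -55.2]
 [  -6.5 -104.6  -50.4]
 [   6.    -8.2   -3.5]
 [   9.8   85.6    7.3]
 [  10.1   89.8    8.7]
 [  10.5   92.3   10.8]]
-10 265 [  -7.85059931 -111.35428678  -17.72046937] [10.18850263 90.03438311 -2.00547816] 4.906765251534209
-25 100 [  -1.49599332 -108.6907201   -32.93015794] [ 10.50168251  91.20441042 -17.34158227] 8.767852358209586
-40 104 [  -2.50821236 -108.7526085   -47.90186363] [ 10.49469043  92.31960353 -32.07155338] 8.824532234866588
top 415 [  -7.36798693 -110.02981323   -2.98203305] [10.1273641  89.57150314 10.84887739]
yaw err 0.30214195677152683
-80 -90.7 89.1
-60 -91.1 90.5
-40 -90.6 90.0
-20 -91.2 91.1
0 -91.2 90.7
20 -90.8 90.7
40 -90.9 90.3
60 -90.9 90.1
y [(np.float64(-84.5), np.float64(83.8)), (np.float64(-84.8), np.float64(83.9)), (np.float64(-84.6), np.float64(84.7)), (np.float64(-84.5), np.float64(83.5)), (np.float64(-84.5), np.float64(84.7)), (np.float64(-84.3), np.float64(83.9))]
0 [ 3.01081e+02 -7.19359e+02 -9.88290e+01  1.00000e-03 -2.00000e-03
 -1.12200e+00]
22 [ 3.13818e+02 -7.19359e+02 -1.30353e+02  2.16000e-01 -3.44000e-01
 -1.10800e+00]
22 [ 2.78605e+02 -7.19359e+02 -4.31980e+01  2.16000e-01 -3.44000e-01
 -1.10800e+00]
```

Emit:
play_rows --targets "22 -34.5 2 0 0 -0.055;44 -69 4 0 0 -0.11;66 -103.5 6 0 0 -0.165;88 -138 8 0 0 -0.22;110 -172.5 10 0 0 -0.275;132 -207 12 0 0 -0.33;154 -241.5 13 0 0 -0.385;176 -276 14 0 0 -0.44;198 -310.5 14 0 0 -0.495;220 -345 14 0 0 -0.55" --hand 50

```text
t: 0.93
tcp_pos: [384.7, 204.2, 245.2]
ee_rot: [[-0.666, 0.746, -0.0], [0.746, 0.666, 0.0], [0.0, -0.0, -1.0]]
contact_force: [0.4, 0.4, -0.3]
finger_gap: 50.0
finger_force: 0.0
```

```bash
cat >> h.py <<'E'
FT=np.array([467.8,-177.3,132.5])
E
python3 - <<'E'
from h import *
s=r.state();print(s["t"],s["tcp_pos"],s["finger_gap"],s["qpos"])
S,T=axes(9.1,22)
print(rel(FT+80*S[:,2],T,s["tcp_pos"],s["ee_rot"]))
E
```

```text
0.9333 [384.68387378 204.16589638 245.2191131 ] 49.96784342962761 [ 3.41980232e-01  9.12166028e-02 -2.54331783e-01  1.22530695e+00
  1.22742562e-04  1.18431207e+00]
[ 5.31480e+01 -3.81466e+02 -3.85440e+01  1.09000e-01 -3.74000e-01
 -5.63000e-01]
```

Emit:
play_rows --targets "5.4 -38.8 0 0.011 -0.037 -0.056;10.8 -77.6 0 0.022 -0.075 -0.113;16.2 -116.4 0 0.033 -0.112 -0.169;21.6 -155.2 -5 0.044 -0.15 -0.225;27 -194 -10 0.055 -0.187 -0.28;32.3 -232.8 -15 0.065 -0.224 -0.338;37.7 -271.6 -20 0.076 -0.262 -0.394;43.1 -310.4 -26 0.087 -0.3 -0.45;48.5 -349.2 -32 0.098 -0.337 -0.507;53.9 -388 -38.6 0.109 -0.374 -0.563"

```text
t: 1.77
tcp_pos: [437.7, -183.9, 206.6]
ee_rot: [[-0.145, 0.915, 0.377], [0.988, 0.157, -0.002], [-0.061, 0.372, -0.926]]
contact_force: [1.4, 0.1, -0.0]
finger_gap: 50.2
finger_force: 0.0
```

```bash
python3 - <<'E'
from h import *
p,d=r.read_camera("top");cv2.imwrite("pics/t1.png",np.hstack([cv2.resize(p[180:300,320:450],(520,480))])[:,:,::-1])
s=r.state();print(s["t"],s["tcp_pos"],s["finger_gap"],s["qpos"])
S,T=axes(9.1,22)
print(rel(FT+80*S[:,2],T,s["tcp_pos"],s["ee_rot"]),rel(FT-34*S[:,2],T,s["tcp_pos"],s["ee_rot"]))
E
```

```text
1.8167 [ 437.46998988 -190.67805805  205.27786762] 49.6985737950703 [-0.70094907 -0.08787958 -0.61720465  0.73424376  0.23757241  0.75831474]
[3.6100e-01 1.3378e+01 1.3970e+00 6.0000e-03 2.0000e-03 1.1000e-02] [ 4.30670e+01  1.33780e+01 -1.04302e+02  6.00000e-03  2.00000e-03
  1.10000e-02]
```

View pics/t1.png

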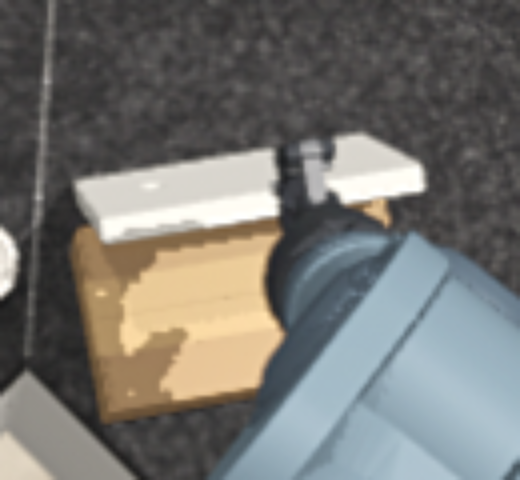

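The picture shows the open fingers over the slab's top edge (crop 275–330, 140–200), right of the middle. My Euler order was extrinsic, so I fix that and redo the slab fit.

```bash
sed -i 's/from_euler("zy"/from_euler("ZY"/' h.py; python3 - <<'E'
from h import *
f=np.load("top0.npz");W=cloud("top",f["d"]);c=f["p"].astype(int)
b=(332,208,432,250);X=W[b[1]:b[3],b[0]:b[2]].reshape(-1,3);k=c[b[1]:b[3],b[0]:b[2]].reshape(-1,3)
m=(k[:,0]-k[:,2]<25)&(k.min(1)>110)&(X[:,2]>85)&(X[:,2]<145);X=X[m]
S,T=axes(9.1,22);L=(X-FT)@S
print(np.percentile(L,[0,3,97,100],axis=0).round(1))
for lo in(-60,-45,-30,-15): 
  q=L[(L[:,2]>lo)&(L[:,2]<lo+15)];print(lo,np.percentile(q[:,0],[5,50,95]),q[:,1].min(),q[:,1].max())
q=L[L[:,2]<-15];A=np.c_[q[:,1:],np.ones(len(q))];print("rear x=a y+b z+c",np.linalg.lstsq(A,q[:,0],rcond=None)[0])
q=L[abs(L[:,0])<5];A=np.c_[q[:,:2],np.ones(len(q))];print("top z",np.linalg.lstsq(A,q[:,2],rcond=None)[0],len(q))
s=r.state();print(s["tcp_pos"])
print(rel(FT+80*S[:,2],T,[438.2,-181.94,206.73],s["ee_rot"]),rel(FT-34*S[:,2],T,[438.2,-181.94,206.73],s["ee_rot"]))
E
```

```text
[[  -8.6 -102.3  -54.6]
 [  -7.1  -95.7  -49.1]
 [   8.6   94.9    5.1]
 [   9.3   99.2    7.5]]
-60 [7.10838224 8.11588402 8.84783481] -98.98534326211617 95.9789921857596
-45 [6.95831515 7.85268505 8.71966086] -100.34538189774409 99.23987689158395
-30 [6.76907461 7.85314376 8.83550569] -101.31786381696327 98.96297931986682
-15 [-7.05455597  4.19039645  8.34607631] -102.33025244197917 98.85131615090539
rear x=a y+b z+c [-0.00867632 -0.00868242  7.44198893]
top z [ 0.07758441 -0.01102423  0.80100362] 329
[ 437.46998988 -190.67805805  205.27786762]
[ 0.009 -0.1   -0.055  0.065  0.006  0.023] [ 4.21760e+01  6.65400e+00 -1.05754e+02  6.50000e-02  6.00000e-03
  2.30000e-02]
```

Emit:
play_rows --targets "0 0 0 0.03 0.003 0.012;0 0 0 0.06 0.006 0.025;5.3 0.8 -13 0.06 0.006 0.025;10.5 1.7 -26.5 0.06 0.006 0.025;15.8 2.5 -39.7 0.06 0.006 0.025;21 3.3 -53 0.06 0.006 0.025;25 4 -63 0.06 0.006 0.025;28 4.5 -70 0.06 0.006 0.025;28 4.5 -70 0.06 0.006 0.025;28 4.5 -70 0.06 0.006 0.025"

```text
t: 2.65
tcp_pos: [465.8, -176.9, 136.3]
ee_rot: [[-0.174, 0.914, 0.368], [0.985, 0.161, 0.065], [0.001, 0.373, -0.928]]
contact_force: [-0.6, 0.0, 0.5]
finger_gap: 49.9
finger_force: 0.0
```

```bash
cat > st.py <<'E'
from h import *
import sys
S,T=axes(9.4,22);s=r.state();print(s["t"],s["tcp_pos"].round(2),"in slab",((s["tcp_pos"]-FT)@S).round(2),"goal",rel(FT-34*S[:,2],T,s["tcp_pos"],s["ee_rot"]),s["contact_force"].round(1),s["qpos"].round(2))
E
python3 st.py
```

```text
2.65 [ 465.85 -176.9   136.35] in slab [-0.28  0.72  4.27] goal [ 1.4518e+01  1.6770e+00 -3.5374e+01 -0.0000e+00 -1.0000e-03 -1.1000e-02] [-0.6  0.   0.5] [-0.67  0.05 -0.67  0.59  0.28  0.76]
```

Emit:
play_rows --targets "2 0.3 -5 0 0 0;4 0.6 -10 0 0 0;6 0.9 -15 0 0 0;8 1.2 -20 0 0 0;10 1.5 -25 0 0 0;12 1.8 -30 0 0 0;13.5 2.1 -34 0 0 0;14.2 2.2 -35.7 0 0 0;14.2 2.2 -35.7 0 0 0;14.2 2.2 -35.7 0 0 0"

```text
t: 3.48
tcp_pos: [480.4, -175.2, 100.9]
ee_rot: [[-0.173, 0.913, 0.368], [0.985, 0.161, 0.065], [-0.0, 0.374, -0.927]]
contact_force: [-0.9, 0.3, 0.6]
finger_gap: 50.3
finger_force: 0.0
```

Emit:
play_rows --targets "0 0 0 0 0 0;0 0 0 0 0 0;0 0 0 0 0 0;0 0 0 0 0 0;0 0 0 0 0 0;0 0 0 0 0 0;0 0 0 0 0 0;0 0 0 0 0 0;0 0 0 0 0 0;0 0 0 0 0 0" --hand 0 --grip_force 60

```text
t: 4.32
tcp_pos: [480.9, -175.5, 101.5]
ee_rot: [[-0.173, 0.913, 0.37], [0.985, 0.161, 0.064], [-0.001, 0.375, -0.927]]
contact_force: [0.0, -0.1, 4.7]
finger_gap: 15.3
finger_force: 59.0
```

```bash
python3 st.py
```

```text
4.3167 [ 480.88 -175.47  101.51] in slab [  0.63  -0.33 -33.68] goal [-0.514  0.25  -0.532  0.001  0.001 -0.01 ] [ 0.  -0.1  4.7] [-0.64  0.12 -0.7   0.48  0.28  0.79]
```

Emit:
play_rows --targets "0 0 4 0 0 0;0 0 12 0 0 0;0 0 24 0 0 0;0 0 38 0 0 0;0 0 54 0 0 0;0 0 70 0 0 0;0 0 86 0 0 0;0 0 102 0 0 0;0 0 114 0 0 0;0 0 120 0 0 0"

```text
t: 5.15
tcp_pos: [480.2, -175.3, 222.4]
ee_rot: [[-0.173, 0.913, 0.369], [0.985, 0.161, 0.063], [-0.001, 0.374, -0.927]]
contact_force: [0.6, -0.5, -2.4]
finger_gap: 15.7
finger_force: 58.7
```

```bash
cat > g.py <<'E'
from h import *
s=r.state();S,T=axes(-5.3,0);seat=np.array([479.7,204.2,0])
print(s["t"],s["tcp_pos"].round(2),"in seat",((s["tcp_pos"]-seat)@S).round(2),"rot to go",rel([0,0,0],T,[0,0,0],s["ee_rot"])[3:],s["contact_force"].round(1),s["wrist_torque"].round(2),s["finger_gap"].round(1),s["qpos"].round(2))
E
python3 g.py;python3 - <<'E'
from h import *
S,T=axes(-5.3,0);print(rel([439.9,207.9,216],T,[480.4,-175.2,221],r.state()["ee_rot"]))
E
```

```text
[-4.050e+01  3.831e+02 -5.000e+00 -1.400e-02  3.840e-01 -2.640e-01]Traceback (most recent call last):
  File "g.py", line 3, in <module>
    print(s["t"],s["tcp_pos"].round(2),"in seat",((s["tcp_pos"]-seat)@S).round(2),"rot to go",rel([0,0,0],T,[0,0,0],s["ee_rot"])[3:],s["contact_force"].round(1),s["wrist_torque"].round(2),s["finger_gap"].round(1),s["qpos"].round(2))
                                                                                                                                                                                            ^^^^^^^^^^^^^^^^^^^^^
AttributeError: 'float' object has no attribute 'round'
```

Emit:
play_rows --targets "-1 3 0 -0.001 0.02 -0.013;-2 10 0 -0.002 0.05 -0.035;-4 22 0 -0.003 0.09 -0.062;-6 40 0 -0.005 0.13 -0.09;-8 60 0 -0.006 0.17 -0.117;-10 80 0 -0.008 0.21 -0.145;-12 101 0 -0.009 0.25 -0.172;-14 124 0 -0.011 0.29 -0.2;-16 147 0 -0.012 0.33 -0.227;-18 170 0 -0.013 0.36 -0.247"

```text
t: 5.98
tcp_pos: [461.6, -4.0, 220.5]
ee_rot: [[0.077, 0.997, 0.021], [0.997, -0.077, 0.002], [0.004, 0.021, -1.0]]
contact_force: [0.8, 0.4, -2.7]
finger_gap: 15.2
finger_force: 58.5
```

Emit:
play_rows --targets "-3 23 0 0 0.012 -0.009;-6 46 0 -0.001 0.022 -0.016;-9 69 -1 -0.001 0.024 -0.017;-12 92 -2 -0.001 0.024 -0.017;-15 115 -3 -0.001 0.024 -0.017;-17 138 -4 -0.001 0.024 -0.017;-19 160 -5 -0.001 0.024 -0.017;-21 182 -5 -0.001 0.024 -0.017;-22 200 -5 -0.001 0.024 -0.017;-22.5 213 -5 -0.001 0.024 -0.017"

```text
t: 6.82
tcp_pos: [438.8, 209.1, 215.3]
ee_rot: [[0.091, 0.996, -0.001], [0.996, -0.091, 0.001], [0.001, -0.001, -1.0]]
contact_force: [0.7, -0.5, -2.3]
finger_gap: 15.5
finger_force: 58.7
```

```bash
sed -i 's/s\["finger_gap"\].round(1)/s["finger_gap"]/' g.py;python3 g.py;python3 - <<'E'
from h import *
o=[]
for n in("scene","top"):
    p,d=r.read_camera(n);np.savez(n+"2.npz",p=p,d=d);o.append(p)
cv2.imwrite("pics/c2.png",np.hstack([cv2.resize(o[0][140:320,200:380],(400,400)),cv2.resize(o[1][130:310,160:340],(400,400))])[:,:,::-1])
E
python3 g.py
```

```text
6.8167 [438.76 209.08 215.33] in seat [-41.22   1.08 215.33] rot to go [-0.001 -0.001 -0.001] [ 0.7 -0.5 -2.3] [-0.02 -0.01  0.01] 15.503226856494205 [ 0.31  0.2  -0.2   1.17  0.    1.98]
6.9167 [439.03 209.18 215.35] in seat [-40.96   1.2  215.35] rot to go [-0.001 -0.001 -0.002] [-0.1 -0.6 -2.3] [-0.12 -0.02 -0.03] 15.133140827169436 [ 0.31  0.2  -0.2   1.17  0.    1.97]
```

View pics/c2.png

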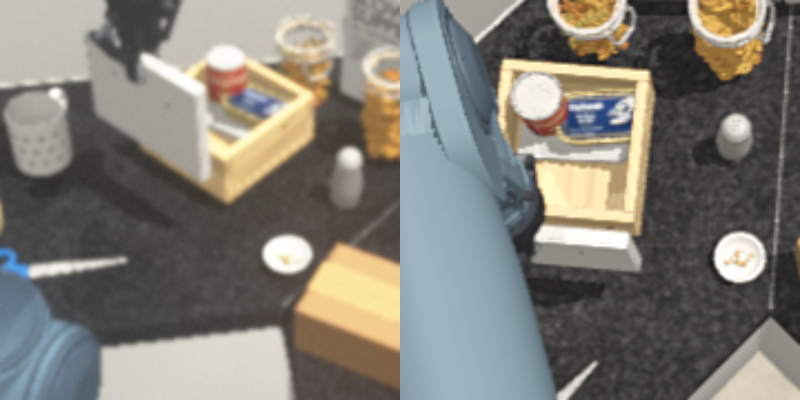

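The picture shows the slab hanging upright in front of the box, clear of everything (left crop 85–210, 40–180). I'll fit its pose in the hand from both clouds.

```bash
python3 - <<'E'
from h import *
S,T=axes(-5.3,0);t=np.array([439.03,209.18,215.35])
for n,b in(("scene",(235,150,300,225)),("top",(215,225,275,258))):
    f=np.load(n+"2.npz");W=cloud(n,f["d"]);c=f["p"].astype(int)
    X=W[b[1]:b[3],b[0]:b[2]].reshape(-1,3);k=c[b[1]:b[3],b[0]:b[2]].reshape(-1,3)
    L=(X-t)@S
    m=(k.max(1)-k.min(1)<22)&(k.min(1)>90)&(abs(L[:,0])<25)&(abs(L[:,1])<125)&(L[:,2]>-125)&(L[:,2]<45);L=L[m]
    print(n,len(L),np.percentile(L,[0,1,5,50,95,99,100],axis=0).round(1).tolist())
    for sg in(-1,1):
        q=L[abs(L[:,0]-8*sg)<5]
        if len(q)>60:
            A=np.c_[q[:,1:],np.ones(len(q))];print(" face",sg,len(q),np.linalg.lstsq(A,q[:,0],rcond=None)[0].round(4))
    for lo in range(-100,100,25):
        q=L[(L[:,1]>lo)&(L[:,1]<lo+25)]
        if len(q)>10: print(lo,q[:,2].min().round(1),q[:,2].max().round(1),end="; ")
    for lo in range(-110,40,25):
        q=L[(L[:,2]>lo)&(L[:,2]<lo+25)]
        if len(q)>5:print("z",lo,q[:,1].min().round(1),q[:,1].max().round(1),end="; ")
    print()
E
```

```text
scene 1962 [[-20.4, -108.1, -110.5], [-14.4, -105.4, -105.1], [-9.5, -103.0, -97.2], [-6.7, -23.9, -30.0], [4.1, 85.4, 31.7], [10.2, 94.2, 35.9], [24.3, 97.8, 44.9]]
 face -1 1681 [ 1.0000e-03 -3.4000e-03 -7.0414e+00]
 face 1 106 [3.200e-03 2.270e-02 6.215e+00]
-100 -105.5 34.8; -75 -105.5 34.1; -50 -105.8 34.1; -25 -105.7 44.9; 0 -108.8 32.6; 25 -107.0 32.6; 50 -108.1 31.7; 75 -110.5 33.0; z -110 -105.8 96.6; z -85 -106.6 95.3; z -60 -108.1 97.6; z -35 -106.5 97.8; z -10 -106.3 96.0; z 15 -105.9 96.2; 
top 777 [[-21.2, -100.3, -107.3], [-10.7, -100.0, -101.9], [-9.3, -99.6, -92.7], [-8.4, -54.4, 9.8], [5.4, -7.4, 36.1], [6.8, 8.4, 37.6], [8.0, 15.4, 39.6]]
 face -1 560 [-3.6000e-03  1.4800e-02 -7.9932e+00]
 face 1 88 [1.2000e-03 1.7000e-03 5.1647e+00]
-100 -103.6 39.6; -75 -105.6 39.1; -50 -103.8 39.5; -25 -107.3 38.6; 0 -103.4 -43.9; z -110 -100.0 15.4; z -85 -100.1 13.4; z -60 -100.3 5.0; z -35 -100.0 -5.1; z -10 -100.0 -5.8; z 15 -100.2 -5.6;
```

Emit:
play_rows --targets "0 0 -4 0 0 0;0 -0.5 -12 0 0 0;0 -1 -24 0 0 0;0 -1 -38 0 0 0;0 -1 -53 0 0 0;0 -1 -68 0 0 0;0 -1 -82 0 0 0;0 -1 -93 0 0 0;0 -1 -100 0 0 0;0 -1 -104 0 0 0"

```text
t: 7.75
tcp_pos: [438.9, 205.6, 110.5]
ee_rot: [[0.094, 0.996, -0.002], [0.996, -0.094, 0.0], [-0.0, -0.002, -1.0]]
contact_force: [-0.4, -0.9, -2.4]
finger_gap: 15.4
finger_force: 58.6
```

Emit:
play_rows --targets "0 0 -1 0 0 0;0 0 -2 0 0 0;0 0 -3 0 0 0;0 0 -4 0 0 0;0 0 -4.5 0 0 0;0 0 -5 0 0 0;0 0 -5.5 0 0 0;0 0 -6 0 0 0;0 0 -6 0 0 0;0 0 -6 0 0 0"

```text
t: 8.58
tcp_pos: [440.2, 206.8, 106.5]
ee_rot: [[0.093, 0.996, 0.001], [0.996, -0.093, 0.001], [0.001, 0.001, -1.0]]
contact_force: [-1.8, -2.0, 2.7]
finger_gap: 15.2
finger_force: 59.2
```

```bash
python3 g.py
```

```text
8.5833 [440.21 206.75 106.48] in seat [-39.56  -1.11 106.48] rot to go [-0.001  0.001  0.001] [-1.8 -2.   2.7] [-0.19  0.23 -0.02] 15.247249309767604 [ 0.31  0.28 -0.4   0.89  0.    1.97]
```

Emit:
play_rows --targets "1 1 0 0 0 0;3 1 0 0 0 0;6 0.7 0 0 0 0;9 0.4 0 0 0 0;12 0.2 0 0 0 0;15 -0.1 0 0 0 0;18 -0.4 0 0 0 0;21 -0.7 0 0 0 0;24 -0.9 0 0 0 0;26 -1.1 0 0 0 0"

```text
t: 9.42
tcp_pos: [465.1, 206.2, 106.5]
ee_rot: [[0.093, 0.996, -0.001], [0.996, -0.093, 0.003], [0.002, -0.001, -1.0]]
contact_force: [-5.2, 0.1, 5.4]
finger_gap: 15.3
finger_force: 59.9
```

```bash
python3 g.py; python3 - <<'E'
from h import *
p,d=r.read_camera("top");np.savez("top3.npz",p=p,d=d)
cv2.imwrite("pics/t3.png",cv2.resize(p[145:265,190:290],(500,600))[:,:,::-1])
S,T=axes(-5.3,0);X=cloud("top",d)[220:265,190:290].reshape(-1,3);k=p[220:265,190:290].reshape(-1,3).astype(int)
L=(X-[479.7,204.2,0])@S;m=(k.max(1)-k.min(1)<22)&(k.min(1)>90)&(abs(L[:,0]+14)<25)&(abs(L[:,2]-75)<75)&(abs(L[:,1])<120)&(L[:,2]>20)
q=L[m];print(len(q),np.percentile(q,[0,1,5,50,95,99,100],axis=0).round(1).tolist())
E
```

```text
9.4167 [465.13 206.22 106.49] in seat [-14.69   0.66 106.49] rot to go [-0.003 -0.001  0.   ] [-5.2  0.1  5.4] [ 0.13  1.24 -0.08] 15.332967108084546 [ 0.29  0.32 -0.34  0.91  0.    1.95]
600 [[-29.9, -101.4, 20.0], [-26.3, -100.9, 23.5], [-24.3, -100.4, 32.5], [-22.9, -56.3, 120.7], [-8.6, -10.6, 143.1], [7.5, 2.1, 145.0], [8.2, 9.8, 147.9]]
```

View pics/t3.png

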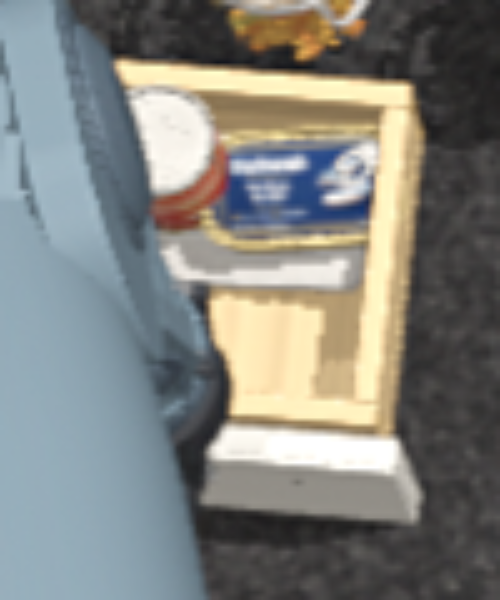

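The slab stands square in front of the box with a narrow gap to the near wall (crop row ~425), sideways within 1 mm. Now I slide it onto the dowels slowly.

Emit:
play_rows --targets "1 -0.1 0 0 0 0;2 -0.2 0 0 0 0;3 -0.3 0 0 0 0;4 -0.4 0 0 0 0;5 -0.5 0 0 0 0;6 -0.6 0 0 0 0;7 -0.7 0 0 0 0;8 -0.8 0 0 0 0;9 -0.9 0 0 0 0;9 -0.9 0 0 0 0"

```text
t: 10.3
tcp_pos: [473.4, 205.4, 106.5]
ee_rot: [[0.093, 0.996, -0.002], [0.996, -0.093, 0.003], [0.002, -0.002, -1.0]]
contact_force: [0.2, 0.3, 0.4]
finger_gap: 15.3
finger_force: 59.0
```

```bash
python3 g.py
```

```text
10.3 [473.43 205.38 106.48] in seat [ -6.35   0.6  106.48] rot to go [-0.003 -0.002  0.   ] [0.2 0.3 0.4] [ 0.   -0.41  0.02] 15.324210643242408 [ 0.28  0.33 -0.32  0.92  0.    1.95]
```

Emit:
play_rows --targets "0.5 0 0 0 0 0;1 -0.1 0 0 0 0;1.5 -0.1 0 0 0 0;2 -0.2 0 0 0 0;2.5 -0.2 0 0 0 0;3 -0.3 0 0 0 0;3.5 -0.3 0 0 0 0;4 -0.4 0 0 0 0;4.5 -0.4 0 0 0 0;5 -0.5 0 0 0 0"

```text
t: 11.13
tcp_pos: [478.2, 204.9, 106.5]
ee_rot: [[0.093, 0.996, -0.002], [0.996, -0.093, 0.003], [0.003, -0.003, -1.0]]
contact_force: [-6.6, 1.2, 11.2]
finger_gap: 15.3
finger_force: 60.4
```

```bash
python3 g.py
```

```text
11.1333 [478.25 204.94 106.51] in seat [ -1.51   0.6  106.51] rot to go [-0.003 -0.002  0.   ] [-6.6  1.2 11.2] [ 0.05  2.   -0.01] 15.314513558670347 [ 0.28  0.34 -0.31  0.92  0.    1.94]
```

Emit:
play_rows --targets "0 0 0.2 0 0 0;0 0 0.3 0 0 0;0.4 0 0.3 0 0 0;0.7 0 0.3 0 0 0;1 -0.1 0.3 0 0 0;1.3 -0.1 0.3 0 0 0;1.6 -0.1 0.3 0 0 0;2 -0.1 0.3 0 0 0;2 -0.1 0.3 0 0 0;2 -0.1 0.3 0 0 0"

```text
t: 11.97
tcp_pos: [479.9, 204.7, 106.5]
ee_rot: [[0.092, 0.996, -0.003], [0.996, -0.092, 0.003], [0.002, -0.003, -1.0]]
contact_force: [-7.3, 0.4, 9.6]
finger_gap: 15.5
finger_force: 60.6
```

```bash
python3 g.py
```

```text
11.9667 [479.87 204.73 106.53] in seat [  0.12   0.54 106.53] rot to go [-0.003 -0.003  0.   ] [-7.3  0.4  9.6] [0.2  1.94 0.12] 15.49934917164484 [ 0.28  0.35 -0.3   0.93  0.    1.94]
```

Emit:
play_rows --targets "0 0 0.3 0 0 0;0 0 0.4 0 0 0;0.2 0 0.4 0 0 0;0.4 0 0.4 0 0 0;0.6 0 0.4 0 0 0;0.8 -0.1 0.4 0 0 0;1 -0.1 0.4 0 0 0;1 -0.1 0.4 0 0 0;1 -0.1 0.4 0 0 0;1 -0.1 0.4 0 0 0"

```text
t: 12.8
tcp_pos: [480.0, 204.7, 106.5]
ee_rot: [[0.092, 0.996, -0.005], [0.996, -0.092, 0.003], [0.002, -0.005, -1.0]]
contact_force: [-8.5, 1.2, 8.3]
finger_gap: 14.8
finger_force: 60.5
```

```bash
python3 g.py
```

```text
12.8 [480.04 204.68 106.49] in seat [  0.29   0.51 106.49] rot to go [-0.003 -0.005 -0.001] [-8.5  1.2  8.3] [0.24 1.96 0.27] 14.845698638363666 [ 0.28  0.35 -0.3   0.93  0.    1.94]
```

Emit:
play_rows --targets "0 0 0.2 0 0 0;0 0 0.4 0 0 0;0 0 0.5 0 0 0;0.2 0 0.5 0 0 0;0.4 0 0.5 0 0 0;0.6 0 0.5 0 0 0;0.8 0 0.5 0 0 0;1 0 0.5 0 0 0;1 0 0.5 0 0 0;1 0 0.5 0 0 0"

```text
t: 13.63
tcp_pos: [480.1, 204.6, 106.5]
ee_rot: [[0.091, 0.996, -0.006], [0.996, -0.091, 0.002], [0.002, -0.007, -1.0]]
contact_force: [-9.6, 2.3, 8.2]
finger_gap: 15.1
finger_force: 60.4
```

```bash
python3 g.py
```

```text
13.6333 [480.11 204.64 106.49] in seat [  0.37   0.48 106.49] rot to go [-0.002 -0.006 -0.001] [-9.6  2.3  8.2] [0.34 2.09 0.28] 15.100519199947291 [ 0.28  0.35 -0.3   0.93  0.    1.94]
```

Emit:
play_rows --targets "0 0 0.2 0 0 0;0 0 0.4 0 0 0;0 0 0.6 0 0 0;0 0 0.8 0 0 0;0 0 1 0 0 0;0 0 1.2 0 0 0;0 0 1.4 0 0 0;0 0 1.5 0 0 0;0 0 1.5 0 0 0;0 0 1.5 0 0 0"

```text
t: 14.47
tcp_pos: [480.1, 204.7, 106.6]
ee_rot: [[0.091, 0.996, -0.007], [0.996, -0.091, 0.002], [0.002, -0.007, -1.0]]
contact_force: [-7.1, 2.3, -2.6]
finger_gap: 15.6
finger_force: 58.9
```

```bash
python3 g.py
```

```text
14.4667 [480.09 204.66 106.58] in seat [  0.35   0.5  106.58] rot to go [-0.002 -0.007 -0.001] [-7.1  2.3 -2.6] [0.55 1.3  0.3 ] 15.550314140403117 [ 0.28  0.35 -0.3   0.93  0.    1.94]
```

Emit:
play_rows --targets "0.3 0 0 0 -0.001 0;0.6 -0.1 0 0 -0.002 0;1 -0.1 0 0 -0.003 0;1.4 -0.1 0 0 -0.004 0;1.8 -0.2 0 0 -0.005 0;2.2 -0.2 0 0 -0.006 0;2.6 -0.2 0 0 -0.007 0;3 -0.3 0 0 -0.008 0;3 -0.3 0 0 -0.008 0;3 -0.3 0 0 -0.008 0"

```text
t: 15.3
tcp_pos: [480.2, 204.6, 106.5]
ee_rot: [[0.091, 0.996, -0.004], [0.996, -0.091, 0.003], [0.003, -0.005, -1.0]]
contact_force: [-13.2, 3.4, 5.0]
finger_gap: 15.6
finger_force: 59.9
```

```bash
python3 g.py
```

```text
15.3 [480.17 204.62 106.52] in seat [  0.43   0.46 106.52] rot to go [-0.003 -0.004 -0.002] [-13.2   3.4   5. ] [0.7  3.09 0.26] 15.586076528068304 [ 0.28  0.35 -0.3   0.93  0.    1.94]
```

Emit:
play_rows --targets "0 0 0.1 0 0 0;0 0 0.2 0 0 0;0 0 0.3 0 0 0;0 0 0.4 0 0 0;0 0 0.5 0 0 0;0.2 0 0.5 0 0 0;0.3 0 0.5 0 0 0;0.3 0 0.5 0 0 0;0.3 0 0.5 0 0 0;0.3 0 0.5 0 0 0"

```text
t: 16.13
tcp_pos: [480.1, 204.6, 106.5]
ee_rot: [[0.091, 0.996, -0.005], [0.996, -0.091, 0.003], [0.003, -0.005, -1.0]]
contact_force: [-12.8, 4.4, 0.7]
finger_gap: 15.5
finger_force: 59.8
```

```bash
python3 g.py; python3 - <<'E'
from h import *
o=[]
S,T=axes(-5.3,0)
for n,b in(("scene",(240,150,330,260)),("top",(190,220,290,265))):
    p,d=r.read_camera(n);o.append(p)
    X=cloud(n,d)[b[1]:b[3],b[0]:b[2]].reshape(-1,3);k=p[b[1]:b[3],b[0]:b[2]].reshape(-1,3).astype(int)
    L=(X-[479.7,204.2,0])@S;m=(k.max(1)-k.min(1)<22)&(k.min(1)>90)&(abs(L[:,0])<20)&(abs(L[:,1])<120)&(L[:,2]>10)&(L[:,2]<150)
    q=L[m];print(n,len(q),np.percentile(q,[1,5,50,95,99],axis=0).round(1).tolist())
    q=q[abs(q[:,0]+8)<5];print(np.linalg.lstsq(np.c_[q[:,1:]-[0,70],np.ones(len(q))],q[:,0],rcond=None)[0].round(4))
cv2.imwrite("pics/c4.png",np.hstack([cv2.resize(o[0][140:320,200:380],(400,400)),cv2.resize(o[1][130:270,180:320],(400,400))])[:,:,::-1])
E
python3 g.py
```

```text
16.1333 [480.15 204.62 106.52] in seat [  0.41   0.45 106.52] rot to go [-0.003 -0.005 -0.002] [-12.8   4.4   0.7] [0.76 2.78 0.22] 15.456863495504312 [ 0.28  0.35 -0.3   0.93  0.    1.94]
scene 1588 [[-12.9, -104.7, 11.3], [-9.3, -102.4, 17.2], [-6.2, -24.8, 78.7], [4.1, 85.6, 138.2], [10.0, 94.6, 140.6]]
[-7.0000e-04  5.1000e-03 -6.5979e+00]
top 654 [[-10.3, -101.0, 12.1], [-9.1, -100.6, 20.9], [-7.9, -55.9, 112.9], [6.1, -10.2, 143.6], [7.9, 2.8, 144.9]]
[-6.900e-03  1.730e-02 -8.534e+00]
16.2333 [480.15 204.64 106.54] in seat [  0.41   0.48 106.54] rot to go [-0.003 -0.005 -0.002] [-11.4   2.6   2.8] [0.71 2.82 0.24] 14.93907956613068 [ 0.28  0.35 -0.3   0.93  0.    1.94]
```

View pics/c4.png

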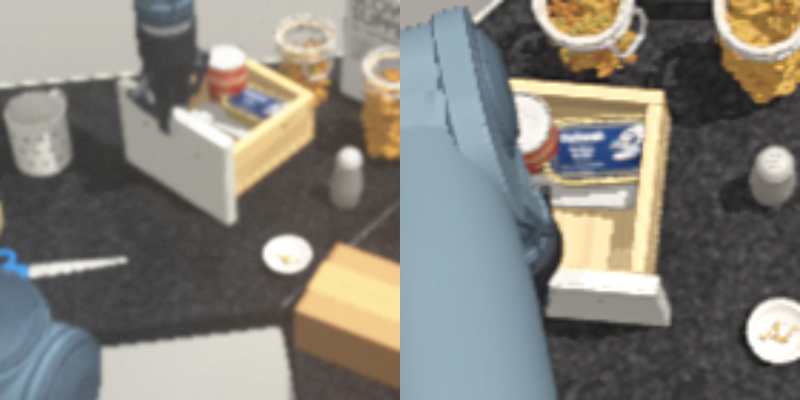

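The front sits flush on the box (left crop edge at 235, 150–215) with no visible gap, and the bystanders haven't moved. I'll do one hold to let it settle, then hand in.

Emit:
play_rows --targets "0 0 0 0 0 0;0 0 0 0 0 0;0 0 0 0 0 0;0 0 0 0 0 0;0 0 0 0 0 0;0 0 0 0 0 0;0 0 0 0 0 0;0 0 0 0 0 0;0 0 0 0 0 0;0 0 0 0 0 0"

```text
t: 17.07
tcp_pos: [480.2, 204.6, 106.6]
ee_rot: [[0.091, 0.996, -0.005], [0.996, -0.091, 0.003], [0.003, -0.005, -1.0]]
contact_force: [-12.8, 4.0, 2.3]
finger_gap: 15.2
finger_force: 59.8
```

```bash
python3 g.py; python3 -c "
from plant import r
s=r.state()
print(r.sign_off() if 9<-s['contact_force'][0]<16 else 'no')"
```

```text
17.0667 [480.15 204.63 106.55] in seat [  0.41   0.47 106.55] rot to go [-0.003 -0.005 -0.002] [-12.8   4.    2.3] [0.78 2.75 0.25] 15.248451222836895 [ 0.28  0.35 -0.3   0.93  0.    1.94]
the job is handed in; nothing more can be done
None
```

The drawer front is on its dowels, standing upright and flat against the box; the arm still grips it and pushes with about 12–13 N at the wrist, and the job is handed in at about 17 s (no verdict was returned).

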